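Close the module's access cover, turn its fastener and hold the seal pressed

ROBOT

A 7-joint arm with a two-finger parallel gripper is mounted at the origin on the work surface. World frame = base frame: x ahead of the robot, y to its left, z up, the work surface at z = 0. Lengths are in m, angles in rad, forces in N, time in s.
With the tool pointing down it reaches from about 0.425 to 1.025 m from the base axis. Payload 9.4 kg.
Tool frame: the origin (TCP) lies midway between the tips of the shut fingers; the grasp point (between the pads) lies 19 mm behind it (arm.grasp_offset is the z of the grasp point in the tool frame, in m); z points along the fingers, y is the line along which they close (so a half turn about z gives the same grasp; the last joint's range is limited). The gripper opens to 85 mm and grips with 20 to 120 N. Pads are 22 mm wide; open, the fingers measure 114 mm over their backs; the gripper's body (76 mm by 85 mm) begins 54 mm behind the grasp point. The pads swing forward as they close: fully open they stand 13 mm farther back than shut.
Start: joints at [1.187, 0.599, -0.003, 1.599, 0.002, 0.943, -0.08], TCP at [0.219, -0.691, 0.231] pointing down, gripper open.
Joint ranges: [-2.57, 2.57], [-0.35, 1.97], [-1.29, 1.29], [0.11, 2.56], [-1.05, 4.19], [0.11, 1.86], [-2.63, 2.63]. Speed limits (rad/s): [2.22, 2.22, 3.01, 3.01, 3.14, 3.14, 3.14].

INTERFACE

Orientations are given as a unit quaternion [x, y, z, w].
In Python, from workcell import arm gives the robot as it stands.
- The arm moves only by the tool play_rows, never from a script. Its argument "steps" is a list of rows, each a list of 7 numbers: the turn, a rotation vector about the tool's x, y, z in rad, then the shift along the tool's x, y, z in cm, then the closure, from 0 (fully open) to 1 (shut). A call has 1 to 20 rows; each row is the pose to reach, as a shift and turn from the pose commanded when the call began, along the tool's axes at that moment; what a row does not reach only later rows make up. A row lasts 1/10 s, in which the tool goes at most 50 mm and 8.59 degrees, less where a joint would pass 70% of its speed; a pose out of reach is approached as far as the arm can. A call with a gripper value outside its range is refused whole. The fingers move at their own pace and stop on an object; the grip force is fixed at half the most. Time passes only in rows, so rows that repeat a pose let the fingers close. It gives the time, the measured TCP pose, the force, the opening and the grip force at its end, in the units of the state.
- arm.read_state(): the state, without advancing time (a new reading comes with each control period).
- arm.get_image(name): name is "scene" or "top" or "wrist"; returns a dict with "img" (420x560x3 uint8, red, green, blue), "fx", "fy", "cx", "cy" (pixels), "R" (3x3) and "t" (3): a world point X has camera coordinates R X + t. Camera axes: x right, y down, z forward; pixel columns grow to the right and rows downward; lengths in m; the calibration is good to about 2 mm. A picture is of the moment at which its call begins. There is no depth.
- arm.finish_job(): hands the job in; it is judged then, once.
Trained networks look in the newest picture that a camera, given by its name, has taken for a name from the list of things; names that differ only in an ending like _2 or _b are one class to them, and where a whole thing is asked for, a point or a joint stands for the part that bears it (a point fixed in the world has none). Each returns a list of dicts, best first, with "score" (0 to 1); they miss things now and then, are a little off and sometimes report something else, mostly with a low value. They report only what shows in the picture. A call takes as long as a camera call. They do not tell look-alikes from the thing itself.
- arm.recognise(target, camera): "xyz" ([x, y, z] in m, in the coordinates of the camera as it stood for that picture, good to about 4 mm: the middle of the surface that is visible of it).
- arm.masks_of(target, camera): "region" (420x560 bool, what is visible of it).
The state is a dict: "time": time; "joint_pos": joint angles; "joint_velocities": joint speeds; "joint_torque": joint torques, N m; "position": TCP position; "tool_rot": TCP orientation; "contact_force": force on the tool from outside, world axes, zero at the start; "torque": the same for the moment, N m; "opening": opening from 0.0 (shut) to 1.0 (fully open); "gripper_force": force on a finger pad.
Only numpy, scipy, OpenCV 4.12 (cv2) and the standard library are available. Lean on these libraries where they do the work, as an engineer would, in place of code of your own. Each camera call takes 0.05 s, during which the arm holds its last target. There are 200 camera calls.

TASK

Set the larger, oblong cover flat in the raised open frame of the white module and let go of it, then turn the module's quarter-turn fastener clockwise until the slot on its head lines up with the index lines across the frame and cover, with its tongue over the cover's edge. Then take or press the cover's handle and push the cover firmly down into its springy seal, and finish while still holding it pressed like that. Leave everything else on the bench where it is.

Things in the scene. Friction and masses are not known exactly. Their poses are not given: they have to be found in the camera images.
- cover: Access cover to fit: loose grey oblong plate, 130 (x) x 100 (y) x 8 mm, about 0.25 kg, with a bail handle on top and a black index line along y across its middle. Origin: centre of underside, z up. Fits either way round (half turn about z). Starts flat on the bench in one of two places, exchanged with small_cover.
- cover_grip (a point): Centre of the cover's handle bar, 34 mm above the cover's origin, axes as the cover's. Black bar 80 mm long along x, 12 mm wide (y), 12 mm high (28 to 40 mm over the origin), on two posts at its ends 10 mm long; free under the bar down to the plate top at 8 mm.
- module: White module fixed to the bench, 165 (x) x 200 (y) x 80 mm high. Origin: centre of its underside, on the bench; z up. Its flat deck (z 80) has an opening 138 (x) x 108 (y) mm centred at (0, 25) mm; a rubber seal ring in it lies 6 mm below the deck. The cover goes in with 4 mm clearance all round, x along the module's x. Black index lines on the deck at x = 0, along y.
- seat (a point): Point fixed on the module at (0, 25, 74) mm: centre of the opening, at the top of the uncompressed seal. Axes as the module's. The cover's origin comes here when it is placed, less about 1.6 mm sag from its weight.
- fastener_axis (a point): Point fixed on the module at (0, -55, 119) mm: on the fastener's turning axis, at the top of its wing grip. The wing is upright steel, 36 mm long, 10 mm thick, 28 mm tall (module z 91 to 119), with a dark slot along its top. Below it a flat tongue, 12 mm wide (z 85 to 91), reaches 42 mm from the axis to one side, along the wing's length.
- fastener (a joint): Fastener angle, rad: 0 to 2.1, grows clockwise seen from above, stays where left (friction 0.06 N m). At 0 wing and tongue point to the module's -x (open, clear of the opening); at 1.571 to its +y: slot in line with the index lines, tongue over the seated cover's edge, 3 mm above it. No stop at 1.571: it can be turned too far. Starts at 0.1 to 0.5.
- seal (a joint): Compression of the rubber seal ring, m: 0 free, 0.009 fully squashed (firm stop). A spring of 1500 N/m; the cover goes straight down with it. The cover's weight alone gives about 0.0016, 6 N more of push gives about 0.0056. At the end it should be pressed past 0.005; pressing to the stop is fine.
- small_cover: Bystander: a smaller square cover of the same make, 85 x 85 x 8 mm, handle bar 60 mm long at the same heights. Does not fit; leave alone. Origin: centre of underside.
- reagent_bottle: Bystander: amber bottle, 56 mm diameter, 130 mm tall, loose. Origin: centre of underside.
- jar: Bystander: white jar, 60 mm diameter, 70 mm tall, loose. Origin: centre of underside.
- beaker: Bystander: glass beaker, 70 mm diameter, 85 mm tall, loose. Origin: centre of underside.
- mouse: Bystander: white computer mouse, 105 x 58 mm, 31 mm tall, loose. Origin: centre of underside.
- tube_rack: Bystander: grey tube rack, 60 x 120 x 45 mm with two capped tubes up to 92 mm tall, loose. Origin: centre of underside.
- screwdriver: Bystander: screwdriver lying on the bench, loose.
Not all that is in view belongs to the job. What is shaped like the cover but turquoise is not meant.

How it is judged:
On the way, in this order (a step that is already met when the one before it is completed fails the run):
1. the larger cover lies flat in the frame's opening, let go, the fastener still open (horizontal distance between cover and seat below 0.008 m and angle between the x axis of cover and the x axis of module, either way round below 0.1 rad and angle between cover's own z axis and vertical below 0.06 rad and z of cover in the frame of seat below 0.003 m and contact force between the fingers and cover below 0.1 N and value of joint fastener below 1 rad), for 0.2 s.
2. the fastener stands still with its slot in line with the index lines, before the cover is pressed down (value of joint fastener between 1.401 and 1.741 rad and velocity of joint fastener between -0.05 and 0.05 rad/s and value of joint seal below 0.004 m), for 0.2 s.
At the end, for the whole second after the job is handed in: cover in the opening within 8 mm and 0.1 rad of centred, flat within 0.06 rad; fastener slot within 0.17 rad of the index lines; the fingers hold the cover still and pressed, with more than 3 N, so that the seal is squashed by more than 5 mm (horizontal distance between cover and seat below 0.008 m and angle between the x axis of cover and the x axis of module, either way round below 0.1 rad and angle between cover's own z axis and vertical below 0.06 rad and z of cover in the frame of seat below 0.003 m and value of joint fastener between 1.401 and 1.741 rad and value of joint seal above 0.005 m and contact force between the fingers and cover above 3 N and linear speed of cover below 0.02 m/s); the arm keeps its last pose, push and grip.
It fails at once if a bystander is moved by more than 30 mm (distance of any of small_cover, reagent_bottle, jar, beaker, mouse, tube_rack, screwdriver from where it was at the start of the episode above 0.03 m).
It also fails if it takes over 61 s, if anything falls off the work surface, if the arm or the gripper's body presses on something with over 40 N, if the wrist force passes 120 N, or if a joint passes its speed limit or range.

## Working session

There is one attempt and no reset: what is moved stays moved. The work goes in short steps, Python scripts to look and compute and a tool call to move; the robot and the scene stay as the last step left them, time stands still between calls to the robot, and variables do not carry over. Pictures are saved under pics/ and viewed, at most 10 in all, crops included, and the job is handed in when it is done.

Besides the shell and the picture viewer there is one more tool, called after "Call:" as name(argument=value, ...), one argument or row to a line, values as JSON. play_rows: Moves the arm, as the interface text tells. Its arguments: {"type":"object","properties":{"steps":{"type":"array"}},"required":["steps"]}

```bash
mkdir -p pics; cat > h.py <<'E'
import numpy as np, cv2
from workcell import arm
def save(c,n):
    d=arm.get_image(c); cv2.imwrite(f'pics/{n}.png',d['img'][:,:,::-1]); return d
def w(d,p): return d['R'].T@(np.array(p)-d['t'])
def ray(d,u,v,z):
    c=d['R'].T@(-d['t']); r=d['R'].T@np.array([(u-d['cx'])/d['fx'],(v-d['cy'])/d['fy'],1]); return c+r*(z-c[2])/r[2]
def pix(d,X):
    c=d['R']@np.array(X)+d['t']; return np.array([c[0]/c[2]*d['fx']+d['cx'],c[1]/c[2]*d['fy']+d['cy']])
E
python3 - <<'E'
from h import *
np.set_printoptions(precision=3,suppress=True)
for c in ['scene','top']:
    d=save(c,c+'0'); print(c,w(d,[0,0,0]))
    for t in ['cover','small_cover','module','fastener','reagent_bottle','jar','beaker','mouse','tube_rack','screwdriver']:
        for r in arm.recognise(t,c)[:3]: X=w(d,r['xyz']); print(c,t,round(r['score'],2),X,pix(d,X).round())
s=arm.read_state(); print(s['tool_rot'],s['position'],s['time'])
a=cv2.imread('pics/scene0.png');b=cv2.imread('pics/top0.png')
E
```

```text
scene [ 1.311 -0.588  0.697]
scene cover 0.93 [ 0.518 -0.521  0.007] [140. 268.]
scene cover 0.91 [ 0.321 -0.599  0.009] [ 93. 233.]
scene cover 0.81 [ 0.593 -0.342  0.012] [219. 260.]
scene small_cover 0.88 [ 0.46  -0.099  0.006] [277. 208.]
scene small_cover 0.66 [ 0.379 -0.317  0.021] [198. 211.]
scene module 0.67 [0.517 0.267 0.063] [385. 171.]
scene fastener 0.52 [0.52  0.263 0.06 ] [384. 172.]
scene reagent_bottle 0.82 [ 0.723 -0.06   0.067] [343. 237.]
scene jar 0.79 [ 0.789 -0.219  0.053] [303. 280.]
scene beaker 0.62 [0.323 0.187 0.058] [329. 153.]
scene beaker 0.31 [0.521 0.266 0.067] [385. 170.]
scene mouse 0.64 [ 0.344 -0.201  0.022] [230. 195.]
scene mouse 0.23 [ 0.596 -0.343  0.01 ] [219. 262.]
scene tube_rack 0.93 [0.8   0.08  0.043] [404. 244.]
scene tube_rack 0.66 [ 0.789 -0.218  0.05 ] [304. 281.]
scene screwdriver 0.53 [ 0.38  -0.318  0.019] [198. 212.]
scene screwdriver 0.47 [ 0.46  -0.097  0.007] [277. 208.]
top [ 0.364 -0.134  1.175]
top cover 0.82 [ 0.503 -0.519  0.009] [421. 237.]
top cover 0.72 [ 0.313 -0.591  0.011] [453. 305.]
top cover 0.58 [ 0.585 -0.336  0.009] [355. 211.]
top small_cover 0.8 [ 0.457 -0.088  0.004] [271. 257.]
top module 0.75 [0.481 0.299 0.074] [128. 249.]
top fastener 0.43 [0.462 0.249 0.105] [142. 255.]
top reagent_bottle 0.89 [ 0.697 -0.046  0.082] [253. 169.]
top jar 0.89 [ 0.764 -0.203  0.071] [308. 146.]
top beaker 0.62 [0.309 0.213 0.048] [160. 313.]
top mouse 0.97 [ 0.328 -0.19   0.031] [308. 302.]
top tube_rack 0.73 [0.787 0.1   0.044] [204. 144.]
top screwdriver 0.67 [ 0.368 -0.31   0.025] [351. 287.]
[ 0.988  0.153 -0.    -0.   ] [ 0.219 -0.691  0.231] 1.1
```

View pics/top0.png

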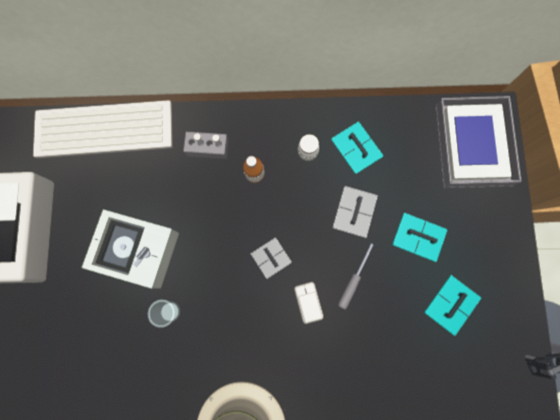

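View pics/scene0.png

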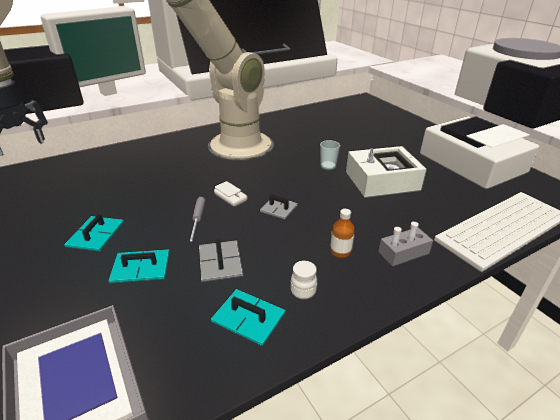

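The top view shows two grey covers: a larger oblong one at (355,211) and a smaller square one at (271,257). There are also three turquoise plates at (357,147), (421,237) and (453,305). The grey oblong at (355,211) fits the description. The module is at (130,249), with its fastener near (145,257). I'll confirm with an enlarged crop.

```bash
python3 - <<'E'
from h import *
np.set_printoptions(precision=3,suppress=True)
b=cv2.imread('pics/top0.png')
f=lambda r0,c0:cv2.resize(b[r0:r0+90,c0:c0+110],None,fx=3.6,fy=3.6,interpolation=cv2.INTER_CUBIC)
cv2.imwrite('pics/crop.png',np.hstack([f(170,300),f(203,75)]))
d=arm.get_image('top')
for r in arm.masks_of('cover','top'):
    m=r['region'].astype(np.uint8); ys,xs=np.nonzero(m)
    P=np.array([ray(d,u,v,.008)[:2]*1000 for u,v in zip(xs,ys)],np.float32)
    print(round(r['score'],2),xs.mean(),ys.mean(),m.sum(),d['img'][m>0].mean(0),cv2.minAreaRect(P))
E
```

```text
0.87 452.35919540229884 304.60919540229884 1740 [ 47.245 191.099 186.776] ((313.7872009277344, -590.71484375), (101.47489929199219, 130.9086456298828), 51.44447326660156)
0.78 419.8407294832827 236.4662613981763 1645 [ 58.367 196.003 192.529] ((506.4310302734375, -515.9407958984375), (132.54592895507812, 105.20774841308594), 66.86019134521484)
0.63 355.30706179066834 211.04098360655738 1586 [177.82  178.559 177.009] ((584.9393310546875, -336.2550354003906), (102.85317993164062, 136.32986450195312), 70.9522705078125)
0.63 356.7819383259912 147.0653450807636 1362 [ 61.456 198.527 194.945] ((779.1998291015625, -351.357177734375), (128.69943237304688, 104.00173950195312), 30.47806739807129)
0.23 141.08805031446542 255.46540880503144 159 [159.459 164.214 169.006] ((467.54364013671875, 287.5181579589844), (27.510112762451172, 61.36845779418945), 45.42832946777344)
```

View pics/crop.png

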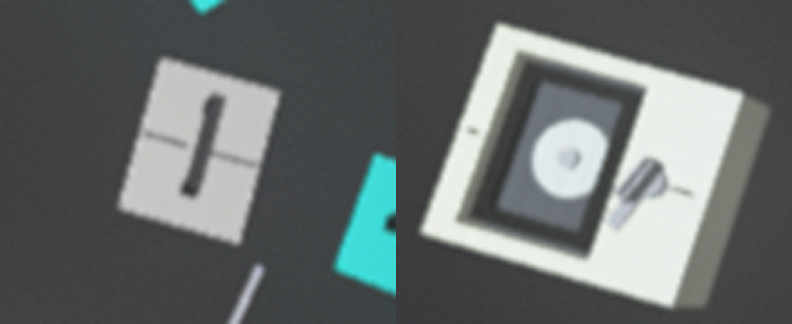

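The enlarged crop shows the grey oblong plate, with its black bar along its long side (102×136 mm measured, yaw about −19°). The module has yaw about −16°, with the fastener on the right side of the image and the tongue down-left at about 0.37 rad. Next I'll move above the cover and look from close by.

```bash
cat >> h.py <<'E'
from scipy.spatial.transform import Rotation as Ro
def plan(pos,yaw):
    s=arm.read_state(); T=Ro.from_quat(s['tool_rot']); G=Ro.from_euler('z',yaw)*Ro.from_euler('x',np.pi)
    print('t',s['time'],'turn',(T.inv()*G).as_rotvec().round(3),'shift',(T.inv().apply(np.array(pos)-s['position'])*100).round(2))
E
python3 - <<'E'
from h import *
plan([.585,-.336,.22],-.332)
d=arm.get_image('top')
hsv=cv2.cvtColor(d['img'],cv2.COLOR_RGB2HSV)
m=((hsv[...,2]>195)&(hsv[...,1]<40)).astype(np.uint8); m[:, :78]=0;m[:205]=0;m[295:]=0;m[:,185:]=0
ys,xs=np.nonzero(m)
P=np.array([ray(d,u,v,.08)[:2]*1000 for u,v in zip(xs,ys)],np.float32); print(cv2.minAreaRect(P))
E
```

```text
t 1.2 turn [0.    0.    0.639] shift [ 45.62 -22.8    1.13]
((484.3222351074219, 300.9782409667969), (199.91311645507812, 165.35214233398438), 73.02870178222656)
```

Call:
play_rows(
  steps=[
    [0,0,0.06,4.5,-2.2,0.1,0],
    [0,0,0.12,9,-4.5,0.2,0],
    [0,0,0.18,13.5,-6.8,0.3,0],
    [0,0,0.24,18,-9,0.4,0],
    [0,0,0.3,22.5,-11.3,0.5,0],
    [0,0,0.36,27,-13.5,0.6,0],
    [0,0,0.42,31.5,-15.8,0.7,0],
    [0,0,0.5,36,-18,0.8,0],
    [0,0,0.56,40.5,-20.3,0.9,0],
    [0,0,0.62,44,-22,1,0],
    [0,0,0.639,45.6,-22.8,1.1,0],
    [0,0,0.639,45.6,-22.8,1.1,0],
    [0,0,0.639,45.6,-22.8,1.1,0],
    [0,0,0.639,45.6,-22.8,1.1,0],
    [0,0,0.639,45.6,-22.8,1.1,0],
  ],
)

```text
time: 2.75
position: [0.5835, -0.3378, 0.2205]
tool_rot: [0.986, -0.166, -0.0, 0.0]
contact_force: [-0.4, 0.1, -0.1]
opening: 1.0
gripper_force: 0.0
```

```bash
cat > look.py <<'E'
from h import *
import sys
np.set_printoptions(precision=4,suppress=True)
d=save('wrist',sys.argv[1])
s=arm.read_state(); print(s['position'],s['tool_rot'],s['opening'],s['contact_force'],s['time'])
for t in sys.argv[2:]:
    for r in arm.masks_of(t,'wrist')[:3]:
        m=r['region'];ys,xs=np.nonzero(m)
        print(t,round(r['score'],2),xs.mean().round(),ys.mean().round(),xs.min(),xs.max(),ys.min(),ys.max(),d['img'][m].mean(0).round())
        for z in (.008,.08):
            P=np.array([ray(d,u,v,z)[:2]*1000 for u,v in zip(xs,ys)],np.float32); print(z,cv2.minAreaRect(P))
E
python3 look.py w1 cover
```

```text
[ 0.5837 -0.3376  0.2205] [ 0.9861 -0.1664 -0.      0.0002] 0.9982031606558275 [-1.2123  0.2496 -0.5156] 2.8
cover 0.91 239.0 27.0 157 309 0 80 [ 95. 229. 228.]
0.008 ((739.1686401367188, -341.34027099609375), (150.45144653320312, 72.8997802734375), 70.84429168701172)
0.08 ((723.739990234375, -346.15069580078125), (119.89510345458984, 58.093990325927734), 70.84428405761719)
cover 0.77 517.0 301.0 463 559 252 349 [ 52. 186. 183.]
0.008 ((318.22357177734375, -588.618896484375), (106.9192886352539, 129.1871795654297), 50.69017791748047)
0.08 ((388.2879943847656, -543.20751953125), (85.20423889160156, 102.9494857788086), 50.69014358520508)
cover 0.71 127.0 309.0 102 150 285 333 [178. 175. 172.]
0.008 ((480.90277099609375, -75.83766174316406), (29.546375274658203, 93.26734924316406), 32.576438903808594)
0.08 ((517.9274291992188, -134.57106018066406), (23.54555892944336, 74.32495880126953), 32.576416015625)
```

View pics/w1.png

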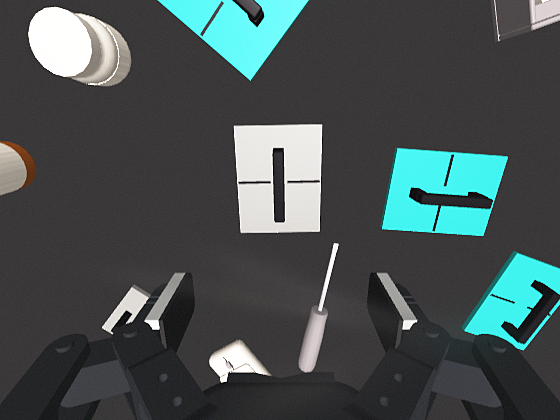

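The wrist view shows the grey oblong cover at (280,180), with its bar from (278,148) to (279,221), and the fingers at the bottom. I'll measure it by colour.

```bash
python3 - <<'E'
from h import *
d=arm.get_image('wrist'); hsv=cv2.cvtColor(d['img'],cv2.COLOR_RGB2HSV)
m=((hsv[...,2]>140)&(hsv[...,1]<50)).astype(np.uint8); m[:110]=0;m[240:]=0;m[:,:200]=0;m[:,340:]=0
ys,xs=np.nonzero(m)
P=np.array([ray(d,u,v,.008)[:2]*1000 for u,v in zip(xs,ys)],np.float32); R=cv2.minAreaRect(P);print(R)
k=((hsv[...,2]<45)).astype(np.uint8); k[:142]=0;k[228:]=0;k[:,:265]=0;k[:,295:]=0
ys,xs=np.nonzero(k);P=np.array([ray(d,u,v,.04)[:2]*1000 for u,v in zip(xs,ys)],np.float32); print(cv2.minAreaRect(P),P.mean(0))
a=np.radians(R[2]-90)
plan([R[0][0]/1000,R[0][1]/1000,.018],a)
E
```

```text
((585.6019287109375, -335.4447021484375), (99.17933654785156, 130.01153564453125), 71.86372375488281)
((587.604248046875, -336.7716369628906), (28.27920913696289, 80.23017883300781), 84.43922424316406) [ 582.5706  -334.66782]
t 2.9 turn [ 0.    -0.    -0.017] shift [ 0.09 -0.2  20.24]
```

Call:
play_rows(
  steps=[
    [0,0,-0.017,0.1,-0.2,4,0],
    [0,0,-0.017,0.1,-0.2,8,0],
    [0,0,-0.017,0.1,-0.2,12,0.2],
    [0,0,-0.017,0.1,-0.2,16,0.3],
    [0,0,-0.017,0.1,-0.2,18.5,0.4],
    [0,0,-0.017,0.1,-0.2,20.3,0.4],
    [0,0,-0.017,0.1,-0.2,20.3,0.4],
    [0,0,-0.017,0.1,-0.2,20.3,1],
    [0,0,-0.017,0.1,-0.2,20.3,1],
    [0,0,-0.017,0.1,-0.2,20.3,1],
    [0,0,-0.017,0.1,-0.2,20.3,1],
    [0,0,-0.017,0.1,-0.2,20.3,1],
    [0,0,-0.017,0.1,-0.2,20.3,1],
    [0,0,-0.017,0.1,-0.2,20.3,1],
  ],
)

```text
time: 4.3
position: [0.5873, -0.3352, 0.0192]
tool_rot: [0.988, -0.157, 0.001, 0.001]
contact_force: [-1.1, 0.0, 7.2]
opening: 0.126
gripper_force: 59.4
```

```bash
python3 - <<'E'
from h import *
a=np.radians(-17); c=np.array([.4843,.301]); R=np.array([[np.cos(a),-np.sin(a)],[np.sin(a),np.cos(a)]])
s=c+R@[0,.025]; print('seat',s,'fast',c+R@[0,-.055])
plan([*s,.25],a)
st=arm.read_state(); print(st['position'],st['opening'],st['joint_pos'])
E
```

```text
seat [0.49160929 0.32490762] fast [0.46821956 0.24840324]
t 4.3 turn [ 0.001 -0.003 -0.019] shift [-29.5  -59.78 -23.2 ]
[ 0.58726831 -0.33517899  0.01916094] 0.12609367152314985 [ 0.36897764  0.80200331  0.10422535  1.85425759 -0.15892617  0.49047598
 -1.30426039]
```

Call:
play_rows(
  steps=[
    [0,0,0,0,0,-2,1],
    [0,0,0,0,0,-6,1],
    [0,0,0,0,0,-10,1],
    [0,0,0,0,0,-14,1],
    [0,0,-0.1,-1,-2,-18,1],
    [0,0,-0.24,-2.6,-6,-21,1],
    [0,0,-0.38,-4.5,-10,-23,1],
    [0,0,-0.52,-6.5,-14,-23,1],
    [0,0,-0.66,-8.5,-18,-23,1],
    [0,0,-0.8,-10.5,-22,-23,1],
    [0,0,-0.94,-12.5,-26,-23,1],
    [0,0,-1.08,-14.5,-30,-23,1],
    [0,0,-1.22,-16.5,-34,-23,1],
    [0,0,-1.36,-18.5,-38,-23,1],
    [0,0,-1.5,-20.5,-42,-23,1],
    [0,0,-1.64,-22,-45,-23,1],
    [0,0,-1.78,-23.5,-48,-23,1],
    [0,0,-1.92,-25,-51,-23,1],
    [0,0,-2.06,-26.5,-54,-23,1],
    [0,0,-2.2,-28,-57,-23,1],
  ],
)

```text
time: 6.3
position: [0.4964, 0.2952, 0.2479]
tool_rot: [0.586, 0.811, 0.0, 0.0]
contact_force: [0.5, 0.1, -2.0]
opening: 0.125
gripper_force: 58.7
```

```bash
python3 - <<'E'
from h import *
a=np.radians(-17)
plan([.4916,.3249,.25],a+np.pi)
st=arm.read_state(); print(st['position'],st['opening'],st['joint_pos'])
E
```

```text
t 6.3 turn [ 0.001  0.001 -0.954] shift [ 2.97  0.48 -0.21]
[0.49641636 0.29521591 0.24792061] 0.12477780199597353 [-0.28975044  0.4407822  -0.48501231  1.90486991  0.26705781  0.85864483
 -0.59170273]
```

Call:
play_rows(
  steps=[
    [0,0,-0.14,1,0.2,0,1],
    [0,0,-0.28,2,0.4,0,1],
    [0,0,-0.42,3,0.5,0,1],
    [0,0,-0.56,3,0.5,0,1],
    [0,0,-0.7,3,0.5,0,1],
    [0,0,-0.84,3,0.5,0,1],
    [0,0,-0.954,3,0.5,0,1],
    [0,0,-0.954,3,0.5,0,1],
    [0,0,-0.954,3,0.5,0,1],
    [0,0,-0.954,3,0.5,0,1],
    [0,0,-0.954,3,0.5,0,1],
  ],
)

```text
time: 7.4
position: [0.4923, 0.3243, 0.2474]
tool_rot: [0.152, 0.988, -0.0, 0.0]
contact_force: [0.1, -0.8, -2.3]
opening: 0.123
gripper_force: 58.8
```

```bash
python3 look.py w2 && python3 - <<'E'
from h import *
d=arm.get_image('top'); hsv=cv2.cvtColor(d['img'],cv2.COLOR_RGB2HSV)
plan([.4916,.3249,.15],np.radians(-17)+np.pi)
E
```

```text
[0.4923 0.3243 0.2474] [ 0.1514  0.9885 -0.0001  0.0001] 0.12875572445014183 [-0.1886 -0.1061 -1.3255] 7.45
t 7.5 turn [-0.     0.    -0.007] shift [0.08 0.03 9.73]
```

View pics/w2.png

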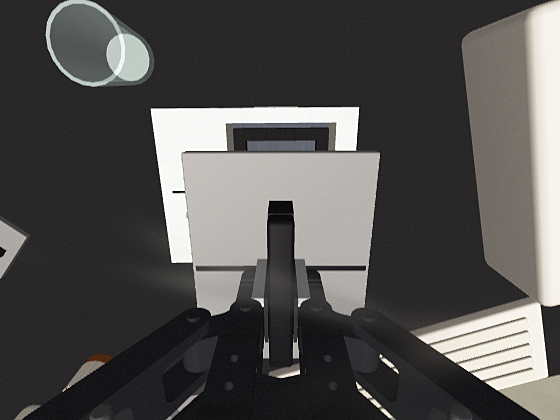

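The wrist view shows the held cover with its far corners at (182,152) and (379,152) and its index line at row 268. The module deck edge is behind it, from (151,107) to (358,107). I'll compare these against predicted positions.

```bash
python3 - <<'E'
from h import *
np.set_printoptions(precision=4,suppress=True)
d=arm.get_image('wrist'); a=np.radians(-17); R=np.array([[np.cos(a),-np.sin(a)],[np.sin(a),np.cos(a)]]); c=np.array([.4843,.301])
for q in ([-82.5,-100],[-82.5,100]):print('deck pred',pix(d,[*(c+R@(np.array(q)/1000)),.08]))
hsv=cv2.cvtColor(d['img'],cv2.COLOR_RGB2HSV)
for u,v in ((151,107),(358.5,107)):
    p=ray(d,u,v,.08)[:2]; print('deck meas in module',R.T@(p-c)*1000)
t=arm.read_state()['position']
for u,v in ((182,152),(379.5,152),(196,268),(367,268)):
    print('cover pt in module axes about TCP',R.T@(ray(d,u,v,t[2]-.0112)[:2]-t[:2])*1000, R.T@(ray(d,u,v,t[2]-.0112)[:2]-c)*1000-[0,25])
E
```

```text
deck pred [148.6083 107.4935]
deck pred [357.9043 106.0998]
deck meas in module [-82.9313 -97.6513]
deck meas in module [-81.6827 100.6315]
cover pt in module axes about TCP [-62.2533 -47.8148] [-61.4409 -48.1169]
cover pt in module axes about TCP [-61.618   50.1059] [-60.8056  49.8038]
cover pt in module axes about TCP [  2.6194 -47.1073] [  3.4318 -47.4093]
cover pt in module axes about TCP [ 3.3027 49.464 ] [ 4.1151 49.1619]
```

Call:
play_rows(
  steps=[
    [0,0,-0.007,0.3,0.05,3,1],
    [0,0,-0.007,0.3,0.05,7,1],
    [0,0,-0.007,0.3,0.05,11,1],
    [0,0,-0.007,0.3,0.05,13,1],
    [0,0,-0.007,0.3,0.05,13,1],
    [0,0,-0.007,0.3,0.05,13,1],
    [0,0,-0.007,0.3,0.05,13,1],
  ],
)

```text
time: 8.25
position: [0.4903, 0.3265, 0.1187]
tool_rot: [0.147, 0.989, 0.001, 0.001]
contact_force: [-0.4, 0.7, -2.1]
opening: 0.124
gripper_force: 58.7
```

```bash
python3 look.py w3
```

```text
[0.4903 0.3264 0.1188] [0.1475 0.9891 0.0009 0.0009] 0.12562777810243428 [ 0.678  -0.2902 -2.2658] 8.3
```

View pics/w3.png

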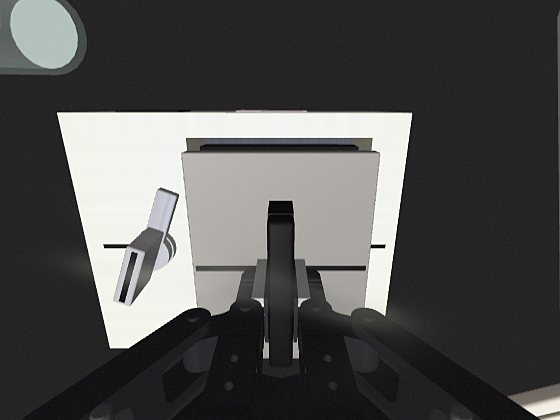

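The cover hovers over the opening. Opening corners are near (187,138) and (372,138), deck index ticks at row 246, and the wing is at (140,250) with its tongue up to (168,190).

```bash
python3 - <<'E'
from h import *
np.set_printoptions(precision=2,suppress=True)
d=arm.get_image('wrist'); a=np.radians(-17); R=np.array([[np.cos(a),-np.sin(a)],[np.sin(a),np.cos(a)]]); c=np.array([.4843,.301])
t=arm.read_state()['position']
g=lambda u,v,z:R.T@(ray(d,u,v,z)[:2]-c)*1000-[0,25]
for n,u,v,z in (('deckL',57,112,.08),('deckR',411.5,112,.08),('openL',186.5,138,.08),('openR',372,138,.08),('tickL',108,246,.08),('tickR',380,246,.08),('covL',182,152,t[2]-.0112),('covR',379.5,152,t[2]-.0112),('lineL',196,268,t[2]-.0112),('lineR',366,268,t[2]-.0112),('slot1',140,250,.119),('slot2',122,302,.119)): print(n,g(u,v,z))
E
```

```text
deckL [ -81.82 -123.48]
deckR [-82.04  75.25]
openL [-67.67 -52.47]
openR [-67.76  54.44]
tickL [   0.7  -110.04]
tickR [ 0.78 66.42]
covL [-63.53 -47.22]
covR [-63.59  50.69]
lineL [  1.34 -46.05]
lineR [ 1.41 50.  ]
slot1 [-15.53 -70.17]
slot2 [ 15.72 -84.58]
```

Call:
play_rows(
  steps=[
    [0,0,0,0.05,-0.05,1,1],
    [0,0,0,0.05,-0.05,1.8,1],
    [0,0,0,0.05,-0.05,2.3,1],
    [0,0,0,0.05,-0.05,2.6,1],
    [0,0,0,0.05,-0.05,2.6,1],
    [0,0,0,0.05,-0.05,2.6,0.5],
    [0,0,0,0.05,-0.05,2.6,0.5],
    [0,0,0,0.05,-0.05,2.6,0.5],
    [0,0,0,0.05,-0.05,2.6,0.5],
    [0,0,0,0.05,-0.05,1,0.5],
    [0,0,0,0.05,-0.05,-3,0.5],
    [0,0,0,0.05,-0.05,-7,0.5],
    [0,0,0,0.05,-0.05,-10,0.5],
    [0,0,0,0.05,-0.05,-10,0.5],
    [0,0,0,0.05,-0.05,-10,0.5],
  ],
)

```text
time: 9.85
position: [0.4893, 0.3252, 0.2186]
tool_rot: [0.148, 0.989, 0.0, 0.001]
contact_force: [0.2, 0.5, -0.1]
opening: 0.5
gripper_force: 0.0
```

```bash
python3 look.py w4
```

```text
[0.4889 0.3249 0.2175] [ 0.1475  0.9891 -0.0002  0.0002] 0.49891286507583205 [ 0.0449 -1.0534 -0.0305] 9.9
```

View pics/w4.png

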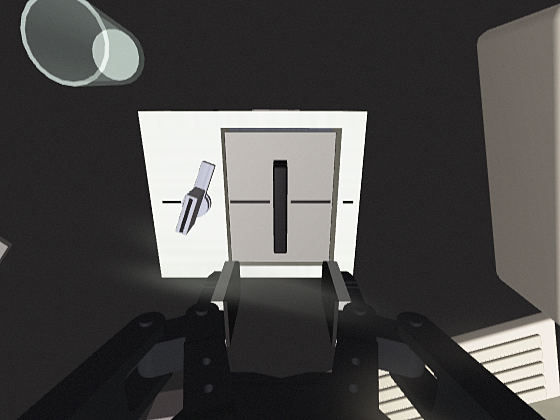

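The cover sits in the opening at (281,200), with its index line level with the deck ticks at row 202. The wing slot runs from about (192,199) to (182,233).

```bash
python3 - <<'E'
from h import *
np.set_printoptions(precision=4,suppress=True)
d=arm.get_image('wrist'); a=np.radians(-17); R=np.array([[np.cos(a),-np.sin(a)],[np.sin(a),np.cos(a)]]); c=np.array([.4843,.301])
g=lambda u,v,z:R.T@(ray(d,u,v,z)[:2]-c)*1000
for n,u,v,z in (('deckL',138,111,.08),('deckR',367,111,.08),('tickL',171,202,.08),('tickR',348,202,.08),('slot1',191.5,200,.119),('slot2',181.5,233,.119),('tip',208.5,161,.091),('barT',280.5,160,.1125),('barB',280.5,253,.1125),('covL',222,131,.0805),('covR',338,131,.0805)): print(n,g(u,v,z))
b=d['img'][185:245,170:215]; m=(b.max(2)<60); ys,xs=np.nonzero(m)
l,la,st,ce=cv2.connectedComponentsWithStats(m.astype(np.uint8)); print(st,ce)
for i in range(1,l):
    ys,xs=np.nonzero(la==i)
    if len(xs)>15:
        P=np.array([g(u+170,v+185,.119) for u,v in zip(xs,ys)],np.float32); print(len(xs),P.mean(0),cv2.minAreaRect(P))
E
```

```text
deckL [-82.1064 -98.6386]
deckR [-82.3337  99.8635]
tickL [  0.3338 -79.5498]
tickR [ 0.2002 89.3998]
slot1 [-13.3986 -48.0449]
slot2 [ 15.8899 -59.2798]
tip [-40.6756 -38.2573]
barT [-45.1428  24.8467]
barB [37.9502 24.9446]
covL [-65.423  -26.7975]
covR [-65.5329  75.6625]
[[   0    0   45   60 2493]
 [  39    0    1    1    1]
 [  22    3    4    4    4]
 [  38    3    1    1    1]
 [  20    7    1    1    1]
 [  34    6    1    3    3]
 [  37    6    1    1    1]
 [  36    9    1    1    1]
 [  33   10    1    2    2]
 [  38   11    2    2    2]
 [  32   13    1    2    2]
 [  35   12    4    7    8]
 [  10   14   13   34  113]
 [  28   14    1    3    3]
 [  40   14    1    2    2]
 [   0   17   11    2   22]
 [  31   16    1    2    2]
 [  41   17    1    3    3]
 [  27   18    1    2    2]
 [  30   19    1    2    2]
 [  26   21    1    2    2]
 [  29   23    1    1    1]
 [  25   24    1    2    2]
 [  28   25    1    2    2]
 [  24   27    1    2    2]
 [  27   28    1    2    2]
 [  23   30    1    2    2]
 [  26   32    1    1    1]
 [  22   34    1    1    1]
 [  25   34 
[... 281 characters left out ...]
 11.5   ]
 [32.     13.5   ]
 [36.875  14.875 ]
 [16.0885 30.5133]
 [28.     15.    ]
 [40.     14.5   ]
 [ 5.     17.5   ]
 [31.     16.5   ]
 [41.     18.    ]
 [27.     18.5   ]
 [30.     19.5   ]
 [26.     21.5   ]
 [29.     23.    ]
 [25.     24.5   ]
 [28.     25.5   ]
 [24.     27.5   ]
 [27.     28.5   ]
 [23.     30.5   ]
 [26.     32.    ]
 [22.     34.    ]
 [25.     34.5   ]
 [21.     37.5   ]
 [23.6667 38.    ]
 [19.8    42.9   ]]
113 [  0.1891 -53.8496] ((0.526148796081543, -53.9782600402832), (2.622342586517334, 31.00502586364746), 68.44355010986328)
22 [-11.2444 -61.7957] ((-11.244430541992188, -61.79792022705078), (0.8595566153526306, 8.308005332946777), 0.04530312120914459)
```

```bash
python3 - <<'E'
from h import *
a=np.radians(-17); R=np.array([[np.cos(a),-np.sin(a)],[np.sin(a),np.cos(a)]]); c=np.array([.4843,.301])
f=c+R@[.0004,-.0543]; print(f,arm.read_state()['joint_pos'])
plan([*f,.097],a+np.pi-.375)
E
```

```text
[0.46880674 0.2489557 ] [-0.19232856  0.53961633 -0.72039809  1.90627907  0.46025263  0.86815625
  0.12664644]
t 9.95 turn [-0.001 -0.     0.376] shift [-0.31 -7.81 11.99]
```

Call:
play_rows(
  steps=[
    [0,0,0.14,-0.1,-3,1,0.5],
    [0,0,0.28,-0.2,-6,3,0.5],
    [0,0,0.376,-0.3,-7.8,6,0.5],
    [0,0,0.376,-0.3,-7.8,9,0.5],
    [0,0,0.376,-0.3,-7.8,11,0.5],
    [0,0,0.376,-0.3,-7.8,12,0.5],
    [0,0,0.376,-0.3,-7.8,12,0.5],
    [0,0,0.376,-0.3,-7.8,12,1],
    [0,0,0.376,-0.3,-7.8,12,1],
    [0,0,0.376,-0.3,-7.8,12,1],
    [0,0,0.376,-0.3,-7.8,12,1],
    [0,0,0.376,-0.3,-7.8,12,1],
  ],
)

```text
time: 11.15
position: [0.4684, 0.2487, 0.0982]
tool_rot: [0.33, 0.944, -0.001, 0.0]
contact_force: [-3.6, -2.9, 5.5]
opening: 0.098
gripper_force: 59.1
```

```bash
python3 - <<'E'
from h import *
s=arm.read_state(); print(s['position'],s['opening'],s['gripper_force'],s['contact_force'],s['torque'])
a=np.radians(-17);plan([.4688,.249,.097],a+np.pi-1.571)
E
```

```text
[0.46836483 0.24873842 0.09816098] 0.09812052535472725 59.092841148376465 [-3.58072021 -2.87633518  5.50204752] [-0.67938508  0.92465383 -0.04976542]
t 11.15 turn [-1.000e-03  2.000e-03  1.196e+00] shift [-0.02  0.05  0.12]
```

Call:
play_rows(
  steps=[
    [0,0,0.1,0,0,0,1],
    [0,0,0.2,0,0,0,1],
    [0,0,0.3,0,0,0,1],
    [0,0,0.4,0,0,0,1],
    [0,0,0.5,0,0,0,1],
    [0,0,0.6,0,0,0,1],
    [0,0,0.7,0,0,0,1],
    [0,0,0.8,0,0,0,1],
    [0,0,0.9,0,0,0,1],
    [0,0,1.0,0,0,0,1],
    [0,0,1.1,0,0,0,1],
    [0,0,1.16,0,0,0,1],
    [0,0,1.196,0,0,0,1],
    [0,0,1.196,0,0,0,1],
    [0,0,1.196,0,0,0,1],
    [0,0,1.196,0,0,0,1],
    [0,0,1.196,0,0,0,1],
  ],
)

```text
time: 12.85
position: [0.4685, 0.2487, 0.0982]
tool_rot: [0.804, 0.594, -0.001, 0.0]
contact_force: [-3.3, -5.1, 6.9]
opening: 0.098
gripper_force: 59.4
```

```bash
python3 - <<'E'
from h import *
s=arm.read_state(); print(s['position'],s['opening'],s['contact_force'],s['torque'])
a=np.radians(-17);plan([.4688,.249,.097],a+np.pi-1.571)
E
```

```text
[0.46849599 0.2486894  0.09816684] 0.09758280034020742 [-3.34676734 -5.08860576  6.86176533] [-0.94785436  0.7019259  -0.09856691]
t 12.85 turn [-0.     0.002 -0.001] shift [0.04 0.02 0.12]
```

Call:
play_rows(
  steps=[
    [0,0,0,0,0,0,0.6],
    [0,0,0,0,0,0,0.5],
    [0,0,0,0,0,0,0.5],
    [0,0,0,0,0,-2,0.5],
    [0,0,0,0,0,-6,0.5],
    [0,0,-0.14,0,0,-10,0.5],
    [0,0,-0.28,1,0,-12,0.5],
    [0,0,-0.42,2,0,-12,0.5],
    [0,0,-0.56,3,0,-12,0.5],
    [0,0,-0.7,4,0,-12,0.5],
    [0,0,-0.84,5,0,-12,0.5],
    [0,0,-0.98,6,0,-12,0.5],
    [0,0,-1.12,7,0,-12,0.5],
    [0,0,-1.26,7.9,0,-12,0.5],
    [0,0,-1.4,7.9,0,-12,0.5],
    [0,0,-1.54,7.9,0,-12,0.5],
    [0,0,-1.571,7.9,0,-12,0.5],
    [0,0,-1.571,7.9,0,-12,0.5],
    [0,0,-1.571,7.9,0,-12,0.5],
  ],
)

```text
time: 14.75
position: [0.4923, 0.3253, 0.2173]
tool_rot: [0.149, 0.989, 0.0, -0.0]
contact_force: [-0.8, 0.0, 0.7]
opening: 0.501
gripper_force: 0.0
```

```bash
python3 look.py w5
```

```text
[0.4923 0.3254 0.2173] [0.1491 0.9888 0.     0.0001] 0.499099697997248 [-0.0479 -0.562  -0.1829] 14.8
```

View pics/w5.png

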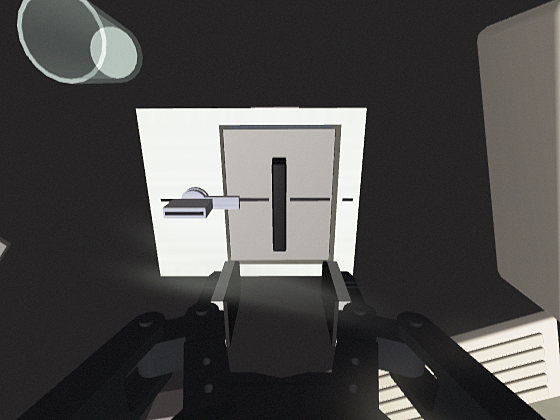

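The slot is level with the index lines (row ~212 against ticks at row 200, parallel), and the tongue lies over the cover's edge at (235,203). The cover is still seated. Now I'll grip the handle.

```bash
python3 - <<'E'
from h import *
a=np.radians(-17); R=np.array([[np.cos(a),-np.sin(a)],[np.sin(a),np.cos(a)]]); c=np.array([.4843,.301])
plan([*(c+R@[.0,.0255]),.091],a+np.pi)
E
```

```text
t 14.8 turn [ 0.     0.    -0.003] shift [ 0.05 -0.02 12.63]
```

Call:
play_rows(
  steps=[
    [0,0,0,0,0,4,0.5],
    [0,0,0,0,0,8,0.5],
    [0,0,0,0,0,11,0.5],
    [0,0,0,0,0,12.5,0.5],
    [0,0,0,0,0,12.6,0.5],
    [0,0,0,0,0,12.6,0.8],
    [0,0,0,0,0,12.6,1],
    [0,0,0,0,0,12.6,1],
    [0,0,0,0,0,12.6,1],
    [0,0,0,0,0,12.6,1],
    [0,0,0,0,0,12.6,1],
  ],
)

```text
time: 15.9
position: [0.4929, 0.3259, 0.0918]
tool_rot: [0.148, 0.989, 0.001, 0.001]
contact_force: [1.6, 1.3, 1.6]
opening: 0.12
gripper_force: 62.1
```

Call:
play_rows(
  steps=[
    [0,0,0,0,0,0.2,1],
    [0,0,0,0,0,0.4,1],
    [0,0,0,0,0,0.6,1],
    [0,0,0,0,0,0.8,1],
    [0,0,0,0,0,0.8,1],
    [0,0,0,0,0,0.8,1],
    [0,0,0,0,0,0.8,1],
  ],
)

```text
time: 16.6
position: [0.493, 0.3259, 0.0855]
tool_rot: [0.148, 0.989, 0.001, 0.001]
contact_force: [-2.7, -2.8, 28.5]
opening: 0.123
gripper_force: 65.6
```

```bash
python3 look.py w6
```

```text
[0.4929 0.3259 0.0855] [0.1479 0.989  0.0005 0.0014] 0.12508612232364028 [-1.2203 -3.081  27.9153] 16.65
```

View pics/w6.png

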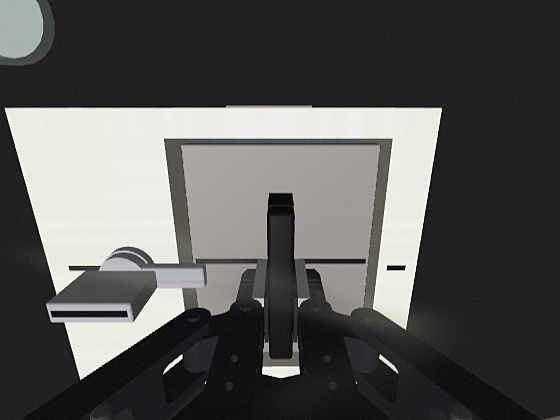

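The cover is held and pressed to the seal's stop at about 28 N. It sits below the deck, square in the opening, and the slot (50–130, row 313) is parallel to the index lines.

```bash
python3 -c "
from workcell import arm
print(arm.finish_job())"
```

```text
the job is handed in; nothing more can be done
None
```

I handed in the job with the cover seated in the frame, the fastener slot in line with the index lines, and the gripper still holding the cover pressed into the seal at about 28 N; the hand-in returned no verdict.

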